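Pack the last stand's socket: rubber ring, then steel collar

TASK

Pack the round socket of the cast-iron last stand: first lay the wide, low rubber ring flat on the bottom of the bore, then stand the narrow, tall steel ring upright on top of it, inside the bore, and let go. The thin steel washer that is wider than the bore is not needed.

Things in the scene. Friction and masses are not known exactly. Their poses are not given: they have to be found in the camera images.
- stand_mouth (a point): Centre of the bore's mouth in the fixed dark cast-iron last stand, at the rim, 118 mm above the planks; z up. Cup 100 mm wide over the rim, foot 144 mm wide. Bore upright, 68 mm in diameter, flaring to 88 mm over the top 8 mm; flat floor 40 mm below the rim. Fingers hardly fit in beside a ring: hold rings by the upper part, tips above the rim
- cushion_mid (a point): Centre (half-way up) of the wide, low ring of black rubber: 52 mm outside, 20 mm hole, 22 mm high, lying flat on the planks, z up; about 50 g. It goes in first and may drop the last 40 mm to the floor; its top is then 18 mm below the rim
- collar_mid (a point): Centre (half-way up) of the narrow, tall steel ring (a short tube): 42 mm outside, 24 mm hole, 38 mm high, standing upright on the planks, z up; about 270 g. It goes in second, on the rubber ring, and then stands 20 mm proud of the rim. Not to be confused with the flat washer, 84 mm wide, 8 mm high
Mind the look-alikes: they are no part of the job. What is shaped like the part that bears cushion_mid but blue or green is not meant.

How it is judged:
By the outcome, as a careful person would: the job done as asked, in the order asked, and still so for the second after the job is handed in, with the robot touching nothing.
It also fails if it takes over 64 s, if anything falls off the work surface, if the arm or the gripper's body presses on something with over 40 N, if the wrist force passes 120 N, or if a joint passes its speed limit or range.

ROBOT

A 6-joint arm with a two-finger parallel gripper is mounted at the origin on the work surface. World frame = base frame: x ahead of the robot, y to its left, z up, the work surface at z = 0. Lengths are in m, angles in rad, forces in N, time in s.
With the tool pointing down it reaches from about 0.375 to 0.9 m from the base axis. Payload 3.1 kg.
Tool frame: the origin (TCP) lies between the finger pads; the fingertips stand 19 mm ahead of it and the grasp point (between the pads) is the TCP; z points along the fingers, y is the line along which they close (so a half turn about z gives the same grasp; the last joint's range is limited). The gripper opens to 87 mm and grips with 3 to 60 N. Pads are 19 mm wide; open, the fingers measure 117 mm over their backs; the gripper's body (75 mm by 190 mm) begins 51 mm behind the grasp point.
Start: joints at [1.129, 0.527, 1.433, -0, 1.181, -0.178], TCP at [0.162, 0.604, 0.242] pointing down, gripper open.
Joint ranges: [-3.08, 3.08], [-0.75, 2.2], [0.22, 2.44], [-1.43, 4.57], [0, 2.65], [-2.85, 2.85]. Speed limits (rad/s): [2.79, 2.79, 3.14, 3.14, 3.14, 3.14].

INTERFACE

Orientations are given as a unit quaternion [x, y, z, w].
In Python, from rig import robot, camera, camera_info, hand_in gives the robot as it stands.
- The arm moves only by the shell command python3 -m handwheel 'ROWS' [FORCE]. ROWS is a JSON object of lists of equal length, an entry for each row: "hand": the opening, from 0 (shut) to 1 (fully open); "translation": the shift along the world's x, y, z in mm, a list of three; "turn": the turn, a rotation vector about the world's x, y, z in rad, a list of three. In form: {"hand": [hand, ...], "translation": [[tx, ty, tz], ...], "turn": [[ax, ay, az], ...]}. A call has 1 to 12 rows; each row is the pose to reach, as a shift and turn from the pose commanded when the call began; what a row does not reach only later rows make up. A row lasts 1/12 s, in which the tool goes at most 41.7 mm and 7.16 degrees, less where a joint would pass 70% of its speed; a pose out of reach is approached as far as the arm can. A call with a gripper value outside its range is refused whole. The fingers move at their own pace and stop on an object; FORCE is the grip in N (left out, the last holds). Time passes only in rows, so rows that repeat a pose let the fingers close. It gives the time, the measured TCP pose, the force, the opening and the grip force at its end, in the units of the state.
- robot.get_obs(): the state, without advancing time (a new reading comes with each control period).
- camera(name): name is "side" or "top" or "wrist"; returns (picture, depth): 384x512x3 uint8, red, green, blue; 384x512 float32, m along the optical axis (not along the pixel's ray), 0 where there is no reading.
- camera_info(name): a dict with "vertical_fov" (degrees; the focal length in pixels is half the picture's height over the tangent of half this angle, whatever the lens; pixels are square), "cx", "cy" (the principal point, pixels), "k1" (the pictures are not rectified: a ray, as slopes to the right and down, at radius r is drawn at 1 + k1 r^2 times it, then the intrinsics apply), "world_from_camera" (4x4, takes a point from camera to world coordinates). Camera axes: x right, y down, z forward; pixel columns grow to the right and rows downward; lengths in m; the calibration is good to about 2 mm. A picture is of the moment at which its call begins: read the wrist's pose just before it. camera_info takes no time and is no camera call; for the wrist camera it gives the pose at the moment of the call.
- hand_in(): hands the job in; it is judged then, once.
The state is a dict: "time": time; "q": joint angles; "joint_velocities": joint speeds; "joint_torque": joint torques, N m; "position": TCP position; "tool_rot": TCP orientation; "ft_force": force on the tool from outside, world axes, zero at the start; "moment": the same for the moment, N m; "grip_width": finger opening in m; "grip_force": force on a finger pad.
Only numpy, scipy, OpenCV 4.12 (cv2) and the standard library are available. Lean on these libraries where they do the work, as an engineer would, in place of code of your own. Each camera call takes 0.05 s, during which the arm holds its last target. There are 200 camera calls.

## Working session

There is one attempt and no reset: what is moved stays moved. The work goes in short steps, Python scripts to look and compute and a shell command to move; the robot and the scene stay as the last step left them, time stands still between calls to the robot, and variables do not carry over. Pictures are saved under pics/ and viewed, at most 10 in all, crops included, and the job is handed in when it is done.

```bash
mkdir -p pics; ls; python3 - <<'E'
from rig import robot,camera,camera_info
import cv2,numpy as np
o=robot.get_obs();print(o['time'],o['position'],o['tool_rot'],o['grip_width'])
ims=[]
for n in("top","side"):
    c=camera_info(n);print(n,{k:(np.round(v,4).tolist() if not isinstance(v,(int,float)) else v) for k,v in c.items()})
    p,d=camera(n);np.savez(f'{n}.npz',p=p,d=d);cv2.imwrite(f'pics/{n}0.png',cv2.cvtColor(p,cv2.COLOR_RGB2BGR))
E
```

```text
pics
0.0 [0.16203541 0.60292603 0.24057556] [ 1.31027644e-01  9.91378142e-01 -1.01526062e-03 -3.23100355e-04] 0.08701507271848928
top {'vertical_fov': 48.07689935486734, 'cx': 251.34581245219994, 'cy': 190.25595836788727, 'k1': -0.14658857136212647, 'world_from_camera': [[-0.0116, -0.9891, 0.1465, 0.3732], [-0.9999, 0.0122, 0.003, -0.0026], [-0.0048, -0.1464, -0.9892, 1.0555], [0.0, 0.0, 0.0, 1.0]]}
side {'vertical_fov': 47.39904503322146, 'cx': 254.0067542908136, 'cy': 196.92666841987818, 'k1': 0.024115037748745315, 'world_from_camera': [[0.7781, -0.3525, 0.5199, -0.0608], [-0.6281, -0.4318, 0.6473, -0.7245], [-0.0037, -0.8302, -0.5574, 0.6881], [0.0, 0.0, 0.0, 1.0]]}
```

View pics/top0.png

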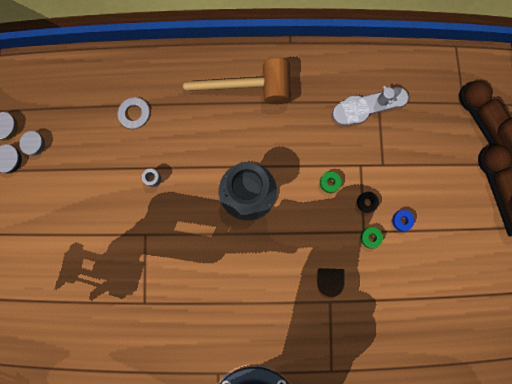

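View pics/side0.png

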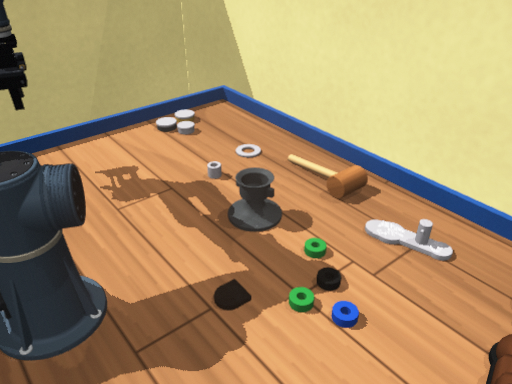

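The pictures show these candidates:
- **Cushion:** the only black ring is at top (367,202), side (328,279). The look-alikes are green at (331,181) and (372,237), blue at (404,220), and the black heel piece at (330,282).
- **Collar:** the small tube is at top (150,177), side (214,170). It could be mistaken for the washer (134,113) or the tins at left.
- **Stand:** top (247,188), side (255,182).

Next I measure them and check the choice in one crop.

```bash
cat > h.py <<'E'
import numpy as np,cv2
from rig import camera_info
def K(c):
    f=192/np.tan(np.radians(c['vertical_fov'])/2);return np.array([[f,0,c['cx']],[0,f,c['cy']],[0,0,1.]])
def ray(c,uv):
    uv=np.array(uv,float).reshape(-1,1,2)
    s=cv2.undistortPoints(uv,K(c),np.array([c['k1'],0,0,0]))[:,0]
    T=np.array(c['world_from_camera']);d=np.c_[s,np.ones(len(s))]@T[:3,:3].T
    return T[:3,3],d
def cloud(c,dep):
    v,u=np.mgrid[0:384,0:512];o,d=ray(c,np.c_[u.ravel(),v.ravel()])
    P=o+d*dep.reshape(-1,1);P[dep.ravel()==0]=np.nan;return P.reshape(384,512,3)
def onplane(c,uv,z):
    o,d=ray(c,uv);return o+d*((z-o[2])/d[:,2])[:,None]
def tri(c1,u1,c2,u2):
    o1,d1=ray(c1,u1);o2,d2=ray(c2,u2);d1=d1[0];d2=d2[0]
    s=np.linalg.lstsq(np.c_[d1,-d2],o2-o1,rcond=None)[0];a=o1+s[0]*d1;b=o2+s[1]*d2
    return (a+b)/2,np.linalg.norm(a-b)
def blob(mask,seed,r):
    m=np.zeros(mask.shape,np.uint8);u,v=seed;m[v-r:v+r,u-r:u+r]=mask[v-r:v+r,u-r:u+r]
    cs=max(cv2.findContours(m,cv2.RETR_EXTERNAL,cv2.CHAIN_APPROX_NONE)[0],key=lambda k:cv2.contourArea(cv2.convexHull(k)))
    h=cv2.convexHull(cs);M=cv2.moments(h);return (M['m10']/M['m00'],M['m01']/M['m00']),M['m00'],cv2.boundingRect(h)
E
cat > m.py <<'E'
from h import *
C={n:camera_info(n) for n in('top','side')};D={n:np.load(n+'.npz') for n in C}
X={n:cloud(C[n],D[n]['d']) for n in C}
hsv={n:cv2.cvtColor(D[n]['p'],cv2.COLOR_RGB2HSV) for n in C}
def go(name,f,seeds,r):
    R={n:blob(f(n).astype(np.uint8),seeds[n],r) for n in C}
    p,g=tri(C['top'],R['top'][0],C['side'],R['side'][0])
    print(name,np.round(p,4),'gap',round(g,4),[(np.round(R[n][0],1),R[n][1],R[n][2]) for n in R])
    return p
def depthtop(name,seed,r,lo,hi):
    for n in C:
        u,v=seed[n];P=X[n][v-r:v+r,u-r:u+r].reshape(-1,3);q=P[(P[:,2]>lo)&(P[:,2]<hi)]
        if len(q)>5:
            (cx,cy),rad=cv2.minEnclosingCircle(q[:,:2].astype(np.float32));print('  depth',n,name,len(q),'mean',q.mean(0).round(4),'circ',round(cx,4),round(cy,4),round(rad,4),'zmax',np.nanmax(P[:,2]).round(4))
s={'top':(367,202),'side':(328,279)}
go('cushion',lambda n:hsv[n][...,2]<55,s,17);depthtop('cushion',s,17,.015,.04)
s={'top':(150,177),'side':(214,170)}
go('collar',lambda n:(hsv[n][...,1]<70)&(hsv[n][...,2]>60),s,15);depthtop('collar',s,15,.03,.06)
s={'top':(247,188),'side':(255,182)}
go('mouth',lambda n:(X[n][...,2]>.111)&(X[n][...,2]<.135),s,35);depthtop('rim',s,35,.111,.135)
for nm,t,sd in(('g1',(331,181),(315,247)),('g2',(372,237),(301,299)),('blue',(404,220),(345,314))):
    go(nm,lambda n:(hsv[n][...,1]>130)&(hsv[n][...,0]>45)&(hsv[n][...,0]<135),{'top':t,'side':sd},17)
a=cv2.resize(D['top']['p'][160:260,310:430],None,fx=3,fy=3);b=cv2.resize(D['side']['p'][140:240,180:300],None,fx=3,fy=3)
cv2.imwrite('pics/crop.png',cv2.cvtColor(np.hstack([a,b]),cv2.COLOR_RGB2BGR))
E
python3 m.py
```

```text
cushion [ 0.4985 -0.2846  0.0067] gap 0.0013 [(array([366.4, 201.1]), 425.0, (357, 185, 22, 32)), (array([328.3, 278.8]), 420.0, (317, 268, 24, 23))]
  depth top cushion 296 mean [ 0.4944 -0.2842  0.0206] circ 0.4944 -0.2848 0.0257 zmax 0.0251
  depth side cushion 315 mean [ 0.4929 -0.2895  0.0196] circ 0.4737 -0.2887 0.0492 zmax 0.0229
collar [0.5642 0.2499 0.0177] gap 0.0022 [(array([150.1, 177. ]), 235.5, (142, 168, 17, 19)), (array([213.8, 169.1]), 189.5, (207, 161, 14, 17))]
  depth top collar 166 mean [0.5605 0.2459 0.0365] circ 0.5615 0.2458 0.0217 zmax 0.0424
  depth side collar 94 mean [0.5614 0.2445 0.0359] circ 0.5631 0.2458 0.0229 zmax 0.043
mouth [0.5291 0.0093 0.1163] gap 0.0042 [(array([246.7, 183.6]), 1490.0, (225, 162, 44, 44)), (array([254.9, 176.9]), 606.0, (236, 167, 39, 21))]
  depth top rim 702 mean [0.5283 0.0104 0.1152] circ 0.5278 0.0105 0.0494 zmax 0.1213
  depth side rim 317 mean [0.5376 0.0161 0.1155] circ 0.5322 0.008 0.0505 zmax 0.1203
g1 [ 0.5479 -0.1953  0.0101] gap 0.0013 [(array([330.3, 181.6]), 334.0, (320, 171, 22, 22)), (array([314.9, 247.5]), 325.0, (305, 238, 21, 20))]
g2 [ 0.4087 -0.2919  0.011 ] gap 0.001 [(array([371.5, 237.2]), 348.0, (361, 227, 22, 21)), (array([300.9, 298.9]), 489.5, (289, 287, 25, 25))]
blue [ 0.4491 -0.3743  0.0108] gap 0.001 [(array([403.2, 220.1]), 341.0, (393, 210, 22, 21)), (array([344.7, 313.6]), 538.0, (332, 301, 27, 26))]
```

View pics/crop.png

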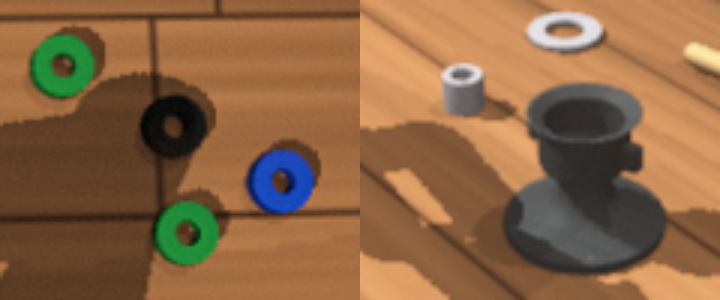

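The crop confirms the choices: the only black ring (cushion) sits between two green rings and a blue one. The tall tube (collar) is separate from the flat washer. The heights agree with the text. I'll move over the cushion, with the fingers closing at −58° so they drop into the gaps between neighbours.

```bash
python3 -m handwheel '{"hand":[1,1,1,1,1,1,1,1,1,1,1,1],"translation":[[20,-34,0],[40,-68,0],[60,-102,0],[80,-136,0],[100,-170,0],[120,-204,0],[140,-238,0],[160,-272,0],[180,-306,0],[200,-340,0],[220,-372,0],[238,-403,0]],"turn":[[0,0,-0.11],[0,0,-0.22],[0,0,-0.33],[0,0,-0.44],[0,0,-0.55],[0,0,-0.66],[0,0,-0.77],[0,0,-0.88],[0,0,-0.99],[0,0,-1.1],[0,0,-1.2],[0,0,-1.3]]}'
python3 -c "
from rig import robot;o=robot.get_obs();print(o['q'],o['position'],o['tool_rot'])"
```

```text
time: 1.1
position: [0.401, 0.1986, 0.2415]
tool_rot: [0.706, 0.708, -0.0, -0.0]
ft_force: [0.6, 1.0, 0.4]
grip_width: 0.0872
grip_force: 0.0
[ 2.09249324e-01  2.89797567e-01  1.85974138e+00 -4.86665662e-05
  9.92136437e-01  2.06711704e-01] [0.40099363 0.19861741 0.24145165] [ 7.06199605e-01  7.08012794e-01 -4.57774244e-05 -5.51033880e-06]
```

```bash
python3 -m handwheel '{"hand":[1,1,1,1,1,1,1,1,1,1,1,1],"translation":[[8,-40,0],[16,-80,0],[24,-121,0],[31,-161,0],[39,-202,0],[47,-242,0],[54,-282,0],[62,-323,0],[70,-363,0],[77,-403,0],[85,-444,0],[93,-484,0]],"turn":[[0,0,-0.08],[0,0,-0.17],[0,0,-0.26],[0,0,-0.34],[0,0,-0.43],[0,0,-0.52],[0,0,-0.6],[0,0,-0.7],[0,0,-0.8],[0,0,-0.88],[0,0,-0.95],[0,0,-1.01]]}'
python3 -m handwheel '{"hand":[1,1],"translation":[[0,0,0],[0,0,0]],"turn":[[0,0,0],[0,0,0]]}'
cat > w.py <<'E'
import sys
from h import *
from rig import robot,camera
n=sys.argv[1]
o=robot.get_obs();c=camera_info('wrist');p,d=camera('wrist')
np.savez(n+'.npz',p=p,d=d,T=c['world_from_camera']);cv2.imwrite(f'pics/{n}.png',cv2.cvtColor(p,cv2.COLOR_RGB2BGR))
print(o['time'],o['position'],o['tool_rot'].round(3),c['world_from_camera'])
X=cloud(c,d);lo,hi=map(float,sys.argv[2:4])
m=((X[...,2]>lo)&(X[...,2]<hi)).astype(np.uint8)
for k in cv2.findContours(m,cv2.RETR_EXTERNAL,cv2.CHAIN_APPROX_NONE)[0]:
    if cv2.contourArea(k)<150: continue
    q=X[k[:,0,1],k[:,0,0]];(x,y),r=cv2.minEnclosingCircle(q[:,:2].astype(np.float32))
    mm=np.zeros_like(m);cv2.drawContours(mm,[k],-1,1,-1);mm&=m
    (u,v),(a,b),_=cv2.fitEllipse(k)
    zt=np.median(X[mm>0][:,2]);P=onplane(c,[u,v],zt)[0]
    print('px',round(u),round(v),'axes',round(a),round(b),'enc',round(x,4),round(y,4),round(r,4),'ell',P.round(4),'rgb',p[mm>0].mean(0).round())
E
python3 w.py w1 .014 .032
```

```text
time: 2.1
position: [0.493, -0.2855, 0.2412]
tool_rot: [0.96, 0.279, -0.0, -0.0]
ft_force: [0.7, -0.7, 0.1]
grip_width: 0.0875
grip_force: 0.0
time: 2.27
position: [0.4932, -0.2857, 0.2408]
tool_rot: [0.96, 0.279, -0.0, -0.0]
ft_force: [0.3, 0.6, 0.1]
grip_width: 0.087
grip_force: 0.0
2.2667 [ 0.49324995 -0.28572943  0.24082181] [ 0.96   0.279 -0.    -0.   ] [[ 5.35629792e-01 -8.07953363e-01 -2.45585196e-01  5.60254142e-01]
 [-8.44452723e-01 -5.12674487e-01 -1.55127266e-01 -2.43237192e-01]
 [-5.69668311e-04  2.90475872e-01 -9.56882147e-01  3.85120511e-01]
 [ 0.00000000e+00  0.00000000e+00  0.00000000e+00  1.00000000e+00]]
px 505 230 axes 13 25 enc 0.593 -0.5987 0.0181 ell [ 0.5923 -0.5992  0.0188] rgb [40. 36. 31.]
px 127 242 axes 43 50 enc 0.309 -0.1892 0.0395 ell [ 0.31   -0.1887  0.0151] rgb [42. 43. 40.]
px 302 231 axes 37 40 enc 0.4488 -0.3745 0.0261 ell [ 0.4503 -0.3726  0.023 ] rgb [ 53. 123. 236.]
px 231 225 axes 39 40 enc 0.408 -0.2926 0.0261 ell [ 0.41   -0.2918  0.0231] rgb [ 64. 194.  86.]
px 265 166 axes 42 42 enc 0.4957 -0.2869 0.026 ell [ 0.4966 -0.2863  0.0232] rgb [33. 31. 27.]
px 220 85 axes 45 48 enc 0.547 -0.1958 0.0262 ell [ 0.5474 -0.1958  0.023 ] rgb [ 79. 221. 105.]
px 464 11 axes 29 108 enc 0.7524 -0.3593 0.0561 ell [ 0.7545 -0.3775  0.017 ] rgb [230. 231. 232.]
px 62 31 axes 54 108 enc 0.5141 -0.002 0.0634 ell [ 0.5047 -0.0206  0.02  ] rgb [78. 85. 84.]
```

View pics/w1.png

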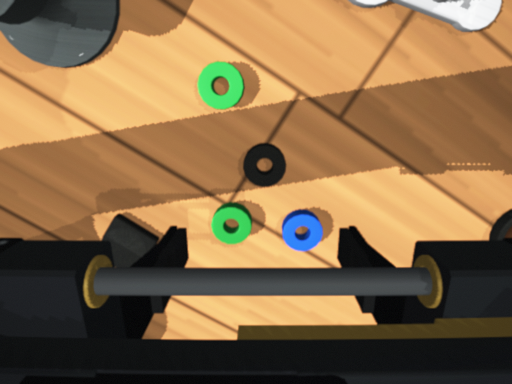

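The wrist view shows the black ring at (265,166), with the greens and the blue clear of the finger line. It lies at (0.495, −0.286) with its top at 0.023, which agrees with the top camera. I descend and grip, with the tips about 7 mm above the planks.

```bash
python3 -m handwheel '{"hand":[0.8,0.8,0.8,0.8,0.8,0.8,0.8,0.8,0.8,0.8,0.8,0.8],"translation":[[2,0,-30],[2,0,-60],[2,0,-90],[2,0,-120],[2,0,-145],[2,0,-165],[2,0,-180],[2,0,-195],[2,0,-205],[2,0,-211],[2,0,-215],[2,0,-215]],"turn":[[0,0,0],[0,0,0],[0,0,0],[0,0,0],[0,0,0],[0,0,0],[0,0,0],[0,0,0],[0,0,0],[0,0,0],[0,0,0],[0,0,0]]}'
python3 -m handwheel '{"hand":[0.4,0.4,0.4,0.4,0.4,0.4,0.4,0.4],"translation":[[0,0,0],[0,0,0],[0,0,0],[0,0,0],[0,0,0],[0,0,0],[0,0,0],[0,0,0]],"turn":[[0,0,0],[0,0,0],[0,0,0],[0,0,0],[0,0,0],[0,0,0],[0,0,0],[0,0,0]]}' 15
```

```text
time: 3.32
position: [0.4952, -0.2827, 0.0263]
tool_rot: [0.96, 0.281, -0.0, -0.0]
ft_force: [0.7, 0.2, -0.3]
grip_width: 0.0694
grip_force: 0.0
time: 3.98
position: [0.4958, -0.284, 0.0272]
tool_rot: [0.96, 0.281, 0.0, 0.001]
ft_force: [-0.4, 0.3, 5.4]
grip_width: 0.0508
grip_force: 15.0
```

```bash
python3 -m handwheel '{"hand":[0.4,0.4,0.4,0.4,0.4,0.4,0.4,0.4,0.4,0.4,0.4,0.4],"translation":[[0,0,25],[0,0,60],[0,0,95],[0,0,130],[0,0,165],[0,20,195],[0,50,218],[-5,85,220],[-10,120,220],[-15,155,220],[-20,190,220],[-22,215,220]],"turn":[[0,0,0],[0,0,0],[0,0,0],[0,0,0],[0,0,0],[0,0,0],[0,0,0],[0,0,0],[0,0,0],[0,0,0],[0,0,0],[0,0,0]]}'
python3 -m handwheel '{"hand":[0.4,0.4,0.4,0.4],"translation":[[-3,35,0],[-3,40,0],[-3,40,0],[-3,40,0]],"turn":[[0,0,0],[0,0,0],[0,0,0],[0,0,0]]}'
python3 w.py w2 .110 .135
```

```text
time: 4.98
position: [0.471, -0.0654, 0.246]
tool_rot: [0.96, 0.281, -0.001, -0.001]
ft_force: [-0.5, 0.3, -1.1]
grip_width: 0.0509
grip_force: 15.0
time: 5.32
position: [0.4703, -0.0285, 0.2464]
tool_rot: [0.96, 0.281, -0.0, 0.0]
ft_force: [0.4, -0.8, 0.1]
grip_width: 0.0506
grip_force: 15.0
5.3167 [ 0.47029563 -0.02848595  0.24638565] [ 0.96   0.281 -0.     0.   ] [[ 5.39394702e-01 -8.05657230e-01 -2.44887289e-01  5.37112665e-01]
 [-8.42053048e-01 -5.16030577e-01 -1.57032188e-01  1.44389175e-02]
 [ 1.44788989e-04  2.90910418e-01 -9.56750285e-01  3.90647185e-01]
 [ 0.00000000e+00  0.00000000e+00  0.00000000e+00  1.00000000e+00]]
px 262 108 axes 115 118 enc 0.5282 0.0091 0.0495 ell [0.5302 0.0103 0.1169] rgb [114. 123. 122.]
```

View pics/w2.png

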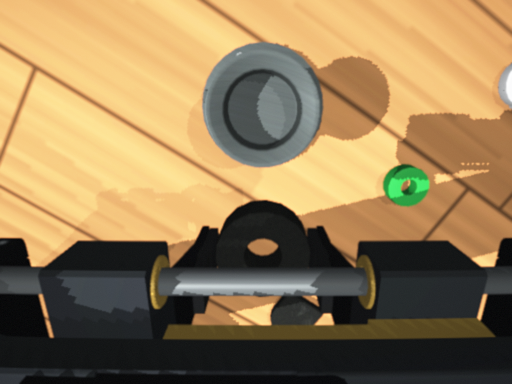

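The stand's rim is at (262,108) and the mouth at (0.529, 0.0095, 0.117). The black ring is held level, its hole near (263,246). Now I compute the held ring's offset.

```bash
python3 - <<'E'
from h import *
a=np.load('w2.npz');c=camera_info('wrist');X=cloud(c,a['d'])
R=X[200:262,215:310];m=(R[...,2]>.228)&(R[...,2]<.255)&(a['p'][200:262,215:310].max(2)<70)
q=R[m];print(len(q),np.median(q[:,2]),np.percentile(q[:,2],[5,50,95]))
print(onplane(c,[[262,247],[262,200]],.2415),'last: front edge')
E
```

```text
4061 0.24204257735838094 [0.23076159 0.24204258 0.24318088]
[[ 0.47332503 -0.02704849  0.2415    ]
 [ 0.49558762 -0.0128426   0.2415    ]] last: front edge
```

```bash
python3 -m handwheel '{"hand":[0.4,0.4,0.4,0.4,0.4,0.4,0.4,0.4,0.4,0.4],"translation":[[28,18,0],[56,36,0],[56,36,-20],[56,36,-40],[56,36,-60],[56,36,-78],[56,36,-92],[56,36,-100],[56,36,-106],[56,36,-106]],"turn":[[0,0,0],[0,0,0],[0,0,0],[0,0,0],[0,0,0],[0,0,0],[0,0,0],[0,0,0],[0,0,0],[0,0,0]]}'
python3 -m handwheel '{"hand":[0.4,0.4,0.8,0.8,0.8,0.8,0.8,0.8],"translation":[[0,0,0],[0,0,0],[0,0,0],[0,0,0],[0,0,0],[0,0,0],[0,0,0],[0,0,0]],"turn":[[0,0,0],[0,0,0],[0,0,0],[0,0,0],[0,0,0],[0,0,0],[0,0,0],[0,0,0]]}'
python3 -m handwheel '{"hand":[0.8,0.8,0.8,0.8,0.8,0.8,0.8],"translation":[[0,0,30],[0,0,60],[0,0,90],[-20,-15,106],[-40,-26,116],[-56,-36,116],[-56,-36,116]],"turn":[[0,0,0],[0,0,0],[0,0,0],[0,0,0],[0,0,0],[0,0,0],[0,0,0]]}'
python3 w.py w3 .080 .107
python3 - <<'E'
import cv2
i=cv2.imread('pics/w3.png')[30:200,170:360];cv2.imwrite('pics/w3c.png',cv2.resize(i,None,fx=3,fy=3))
E
```

```text
time: 6.2
position: [0.5261, 0.0066, 0.1395]
tool_rot: [0.96, 0.28, -0.001, -0.0]
ft_force: [0.8, 0.4, 0.1]
grip_width: 0.0504
grip_force: 15.0
time: 6.87
position: [0.5264, 0.0076, 0.1407]
tool_rot: [0.96, 0.281, 0.0, 0.0]
ft_force: [0.7, -0.4, -0.7]
grip_width: 0.0692
grip_force: 0.0
time: 7.45
position: [0.4674, -0.0291, 0.2571]
tool_rot: [0.96, 0.28, -0.001, -0.0]
ft_force: [0.2, 0.0, 0.0]
grip_width: 0.0696
grip_force: 0.0
7.45 [ 0.46741042 -0.02908585  0.25712366] [ 0.96   0.28  -0.001 -0.   ] [[ 5.37170867e-01 -8.06568419e-01 -2.46768810e-01  5.34605182e-01]
 [-8.43473094e-01 -5.13936116e-01 -1.56277986e-01  1.36547638e-02]
 [-7.74515890e-04  2.92090832e-01 -9.56390269e-01  4.01312200e-01]
 [ 0.00000000e+00  0.00000000e+00  0.00000000e+00  1.00000000e+00]]
px 263 106 axes 73 76 enc 0.5283 0.0089 0.0346 ell [0.5291 0.0095 0.1008] rgb [44. 46. 45.]
```

View pics/w3c.png

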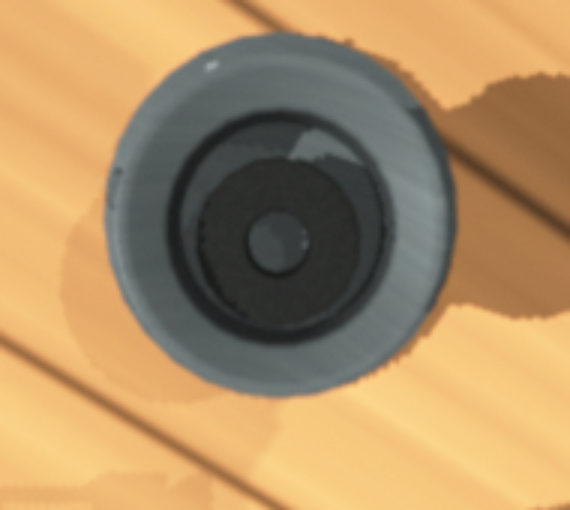

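The cushion lies flat in the bore, with its top at about 0.101 and its hole at crop (277,243). Next I move over the collar.

```bash
python3 -m handwheel '{"hand":[0.8,0.8,0.8,0.8,0.8,0.8,0.8,0.8,0.8,0.8,0.8],"translation":[[11,34,0],[22,68,0],[33,102,0],[44,136,0],[55,170,0],[66,204,0],[77,238,0],[88,265,0],[95,276,0],[95,276,0],[95,276,0]],"turn":[[0,0,0],[0,0,0],[0,0,0],[0,0,0],[0,0,0],[0,0,0],[0,0,0],[0,0,0],[0,0,0],[0,0,0],[0,0,0]]}'
python3 w.py w4 .028 .048
python3 - <<'E'
from h import *
a=np.load('w3.npz');c=dict(camera_info('wrist'),world_from_camera=a['T']);X=cloud(c,a['d'])
print('cushion hole',onplane(c,[262.3,111],.1005))
R=X[80:142,230:292].reshape(-1,3);col=a['p'][80:142,230:292].reshape(-1,3)
q=R[(col.max(1)<55)&(R[:,2]>.093)&(R[:,2]<.108)&(np.hypot(*(R[:,:2]-onplane(c,[262.3,111],.1005)[0,:2]).T)<.024)]
s=np.linalg.lstsq(np.c_[q[:,:2]-q[:,:2].mean(0),np.ones(len(q))],q[:,2],rcond=None)[0];print('plane slopes,z',s,len(q))
E
```

```text
time: 8.42
position: [0.5653, 0.2485, 0.2555]
tool_rot: [0.96, 0.282, -0.001, 0.0]
ft_force: [-0.7, -1.0, 0.4]
grip_width: 0.0694
grip_force: 0.0
8.4167 [0.56526391 0.24849555 0.25545809] [ 0.96   0.282 -0.001  0.   ] [[ 5.39905259e-01 -8.05035361e-01 -2.45805572e-01  6.32214225e-01]
 [-8.41725710e-01 -5.16501347e-01 -1.57239272e-01  2.91493723e-01]
 [-3.75734520e-04  2.91795179e-01 -9.56480754e-01  3.99648399e-01]
 [ 0.00000000e+00  0.00000000e+00  0.00000000e+00  1.00000000e+00]]
px 263 170 axes 34 34 enc 0.5617 0.2458 0.021 ell [0.5628 0.2462 0.0389] rgb [214. 214. 214.]
px 493 70 axes 19 78 enc 0.7971 0.0942 0.0468 ell [0.8008 0.0884 0.0309] rgb [232. 204. 134.]
cushion hole [[0.52437094 0.00755039 0.1005    ]]
plane slopes,z [-7.62632986e-04  8.55060704e-05  1.01119347e-01] 1748
```

The collar is at (0.562, 0.246) with its top at 0.039, and the cushion lies level. I'll grip the collar's upper part, with the tips about 22 mm up.

```bash
python3 -m handwheel '{"hand":[0.7,0.7,0.7,0.7,0.7,0.7,0.7,0.7,0.7,0.7,0.7,0.7],"translation":[[-3,-2,-30],[-3,-2,-60],[-3,-2,-90],[-3,-2,-120],[-3,-2,-145],[-3,-2,-165],[-3,-2,-182],[-3,-2,-195],[-3,-2,-205],[-3,-2,-211],[-3,-2,-214],[-3,-2,-214]],"turn":[[0,0,0],[0,0,0],[0,0,0],[0,0,0],[0,0,0],[0,0,0],[0,0,0],[0,0,0],[0,0,0],[0,0,0],[0,0,0],[0,0,0]]}'
python3 -m handwheel '{"hand":[0.2,0.2,0.2,0.2,0.2,0.2,0.2,0.2,0.2],"translation":[[0,0,0],[0,0,0],[0,0,0],[0,0,0],[0,0,0],[0,0,0],[0,0,0],[0,0,0],[0,0,0]],"turn":[[0,0,0],[0,0,0],[0,0,0],[0,0,0],[0,0,0],[0,0,0],[0,0,0],[0,0,0],[0,0,0]]}' 35
```

```text
time: 9.47
position: [0.5624, 0.2453, 0.0425]
tool_rot: [0.96, 0.28, -0.0, -0.0]
ft_force: [-0.3, 0.2, 0.5]
grip_width: 0.0607
grip_force: 0.0
time: 10.22
position: [0.5627, 0.2458, 0.0433]
tool_rot: [0.96, 0.281, 0.001, -0.0]
ft_force: [-1.4, -0.6, 5.1]
grip_width: 0.0408
grip_force: 35.0
```

```bash
python3 -m handwheel '{"hand":[0.2,0.2,0.2,0.2,0.2,0.2,0.2,0.2,0.2,0.2,0.2,0.2],"translation":[[0,0,20],[0,0,55],[0,0,90],[0,0,125],[0,0,160],[0,0,190],[0,-5,214],[-8,-35,214],[-18,-68,214],[-30,-102,214],[-42,-136,214],[-54,-170,214]],"turn":[[0,0,0],[0,0,0],[0,0,0],[0,0,0],[0,0,0],[0,0,0],[0,0,0],[0,0,0],[0,0,0],[0,0,0],[0,0,0],[0,0,0]]}'
python3 -m handwheel '{"hand":[0.2,0.2,0.2,0.2,0.2,0.2],"translation":[[-12,-34,0],[-24,-68,0],[-36,-95,0],[-41,-106,0],[-41,-106,0],[-41,-106,0]],"turn":[[0,0,0],[0,0,0],[0,0,0],[0,0,0],[0,0,0],[0,0,0]]}'
python3 w.py w5 .092 .107
```

```text
time: 11.22
position: [0.5064, 0.0743, 0.2554]
tool_rot: [0.96, 0.281, -0.001, -0.0]
ft_force: [0.9, -0.1, -3.7]
grip_width: 0.0409
grip_force: 35.0
time: 11.72
position: [0.4665, -0.0308, 0.2558]
tool_rot: [0.96, 0.28, -0.001, -0.001]
ft_force: [0.8, 0.6, -2.8]
grip_width: 0.0405
grip_force: 35.0
11.7167 [ 0.46654212 -0.03077887  0.25583559] [ 0.96   0.28  -0.001 -0.001] [[ 0.53645067 -0.80704865 -0.24676538  0.53372997]
 [-0.84392966 -0.51364452 -0.15476445  0.01170997]
 [-0.00184724  0.29127611 -0.95663724  0.40007044]
 [ 0.          0.          0.          1.        ]]
px 261 109 axes 54 56 enc 0.5243 0.0076 0.0261 ell [0.5248 0.0078 0.1011] rgb [48. 49. 47.]
px 262 104 axes 73 76 enc 0.5282 0.009 0.0345 ell [0.5291 0.0096 0.1001] rgb [47. 51. 50.]
```

View pics/w5.png

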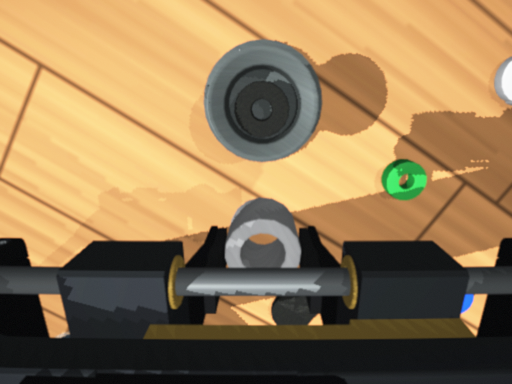

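The view shows the collar held upright at (262,247), and the cushion centred at (261,109) in the bore. Now I lower it in.

```bash
python3 -m handwheel '{"hand":[0.2,0.2,0.2,0.2,0.2,0.2,0.2,0.2,0.2,0.2,0.2,0.2],"translation":[[20,13,0],[40,26,0],[59,39,0],[59,39,-15],[59,39,-35],[59,39,-55],[59,39,-72],[59,39,-86],[59,39,-97],[59,39,-104],[59,39,-108],[59,39,-108]],"turn":[[0,0,0],[0,0,0],[0,0,0],[0,0,0],[0,0,0],[0,0,0],[0,0,0],[0,0,0],[0,0,0],[0,0,0],[0,0,0],[0,0,0]]}'
python3 -m handwheel '{"hand":[0.2,0.2,0.2,0.2],"translation":[[0,0,-1],[0,0,-2],[0,0,-3],[0,0,-3]],"turn":[[0,0,0],[0,0,0],[0,0,0],[0,0,0]]}'
```

```text
time: 12.77
position: [0.5261, 0.0094, 0.1477]
tool_rot: [0.96, 0.281, -0.001, -0.0]
ft_force: [-0.7, 0.4, -3.4]
grip_width: 0.0412
grip_force: 35.0
time: 13.1
position: [0.5266, 0.0085, 0.1459]
tool_rot: [0.96, 0.281, 0.0, 0.0]
ft_force: [0.0, -0.5, -3.5]
grip_width: 0.0411
grip_force: 35.0
```

```bash
python3 -m handwheel '{"hand":[0.2,0.2,0.2],"translation":[[0,0,-1],[0,0,-1],[0,0,-1]],"turn":[[0,0,0],[0,0,0],[0,0,0]]}'
python3 -m handwheel '{"hand":[0.2,0.2,0.2],"translation":[[0,0,-1],[0,0,-1],[0,0,-1]],"turn":[[0,0,0],[0,0,0],[0,0,0]]}'
```

```text
time: 13.35
position: [0.5263, 0.0085, 0.1446]
tool_rot: [0.96, 0.281, 0.0, 0.0]
ft_force: [0.1, -0.4, -3.2]
grip_width: 0.0409
grip_force: 35.0
time: 13.6
position: [0.5263, 0.0085, 0.1435]
tool_rot: [0.96, 0.281, -0.0, -0.0]
ft_force: [-0.9, 0.5, -3.2]
grip_width: 0.0409
grip_force: 35.0
```

```bash
python3 -m handwheel '{"hand":[0.2,0.2,0.2],"translation":[[0,0,-1],[0,0,-1],[0,0,-1]],"turn":[[0,0,0],[0,0,0],[0,0,0]]}'
python3 -m handwheel '{"hand":[0.2,0.2,0.2],"translation":[[0,0,-0.5],[0,0,-0.5],[0,0,-0.5]],"turn":[[0,0,0],[0,0,0],[0,0,0]]}'
```

```text
time: 13.85
position: [0.5264, 0.0085, 0.1432]
tool_rot: [0.96, 0.281, 0.0, 0.0]
ft_force: [-1.0, 0.7, 4.0]
grip_width: 0.0412
grip_force: 35.0
time: 14.1
position: [0.5264, 0.0085, 0.1432]
tool_rot: [0.96, 0.281, 0.0, 0.0]
ft_force: [-2.9, 0.2, 7.7]
grip_width: 0.0408
grip_force: 35.0
```

Contact: the vertical force went from −3 to +8 N at the expected height. I release and retreat straight up.

```bash
python3 -m handwheel '{"hand":[0.55,0.65,0.65,0.65,0.65,0.65],"translation":[[0,0,0],[0,0,0],[0,0,0],[0,0,0],[0,0,0],[0,0,0]],"turn":[[0,0,0],[0,0,0],[0,0,0],[0,0,0],[0,0,0],[0,0,0]]}'
python3 -m handwheel '{"hand":[0.65,0.65,0.65,0.65,0.65,0.65,0.65,0.65,0.65],"translation":[[0,0,15],[0,0,40],[0,0,70],[0,0,100],[-20,-15,113],[-40,-26,113],[-59,-39,113],[-59,-39,113],[-59,-39,113]],"turn":[[0,0,0],[0,0,0],[0,0,0],[0,0,0],[0,0,0],[0,0,0],[0,0,0],[0,0,0],[0,0,0]]}'
python3 w.py w6 .13 .146
python3 - <<'E'
import cv2
from rig import camera
p,_=camera('side')
b=cv2.resize(p[140:240,180:300],None,fx=3,fy=3)[:,:,::-1]
a=cv2.resize(cv2.imread('pics/w6.png')[40:170,190:346],(360,300))
import numpy as np;cv2.imwrite('pics/fin.png',np.hstack([a,b]))
E
```

```text
time: 14.6
position: [0.5264, 0.0085, 0.1419]
tool_rot: [0.96, 0.281, -0.0, -0.0]
ft_force: [0.0, 0.1, -0.2]
grip_width: 0.0562
grip_force: 0.0
time: 15.35
position: [0.4668, -0.0307, 0.2552]
tool_rot: [0.96, 0.28, 0.0, -0.0]
ft_force: [0.2, -0.8, -1.0]
grip_width: 0.0566
grip_force: 0.0
15.35 [ 0.46681206 -0.03073252  0.25520288] [ 0.96  0.28  0.   -0.  ] [[ 5.36830898e-01 -8.07399297e-01 -2.44783502e-01  5.33677884e-01]
 [-8.43689855e-01 -5.13783596e-01 -1.55607988e-01  1.18878259e-02]
 [-1.27967770e-04  2.90056533e-01 -9.57009504e-01  3.99535699e-01]
 [ 0.00000000e+00  0.00000000e+00  0.00000000e+00  1.00000000e+00]]
px 261 109 axes 50 51 enc 0.5257 0.0082 0.021 ell [0.5261 0.0084 0.139 ] rgb [241. 241. 242.]
```

View pics/fin.png

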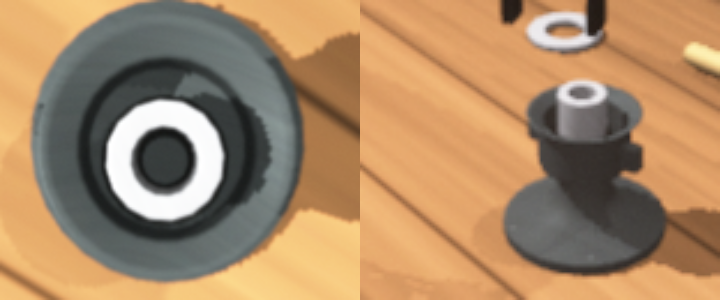

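The collar stands upright on the cushion, its top at 0.139 (20 mm above the rim), and the gripper is clear.

```bash
python3 -c "
from rig import hand_in;print(hand_in())"
```

```text
the job is handed in; nothing more can be done
None
```

The job is handed in at about 15 s of the 64 s allowed: the rubber ring lies flat on the bottom of the bore, the steel ring stands upright on it about 20 mm above the rim, and the gripper is clear.

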